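# Tools back into their clip boards

## Robot

A 6-joint arm with a two-finger parallel gripper is mounted at the origin on the work surface. World frame = base frame: x ahead of the robot, y to its left, z up, the work surface at z = 0. Lengths are in m, angles in rad, forces in N, time in s.
With the tool pointing down it reaches from about 0.25 to 0.775 m from the base axis. Payload 4 kg.
Tool frame: the origin (TCP) lies at the very end of the fingers, on their centre line; the grasp point (between the pads) lies 19 mm behind it; x points along the fingers, y is the direction in which the jaws open and shut, and the axes are right-handed (so a half turn about x gives the same grasp; the last joint's range is limited). The gripper opens to 94 mm and grips with 3 to 60 N. Pads are 16 mm wide; open, the fingers measure 119 mm over their backs; the gripper's body (75 mm by 177 mm) begins 78 mm behind the grasp point.
Start: joints at [-1.305, 0.087, 1.371, -0, 1.684, -0.103], TCP at [0.198, -0.513, 0.206] pointing down, gripper open.
Joint ranges: [-3.1, 3.1], [-0.76, 2.03], [0.27, 2.55], [-1.08, 4.22], [0.17, 2.65], [-2.57, 2.57]. Speed limits (rad/s): [2.79, 2.79, 3.14, 3.14, 3.14, 3.14].

## Interface

Orientations are given as [roll, pitch, yaw] about the fixed x, y, z axes, in that order (R = Rz(yaw) Ry(pitch) Rx(roll)).
In Python, from bench import robot gives the robot as it stands.
- The arm moves only by the tool carry_out, never from a script. Its argument "targets" is a list of rows, each a list of 5 numbers: the closure, from 0 (fully open) to 1 (shut), then the shift along the tool's x, y, z in cm, then the turn about the tool's x in degrees. In form: [[fingers, tx, ty, tz, turn], ...]. A call has 1 to 20 rows; each row shifts and turns the commanded pose from where the row before left it, along the tool's axes as they then stand; what a row does not reach is not made up. A row lasts 1/10 s, in which the tool goes at most 50 mm and 8.59 degrees, less where a joint would pass 70% of its speed; a pose out of reach is approached as far as the arm can. A call is refused whole if a number of a shift passes 5 or a number of a turn 8.59, either way. A call with a gripper value outside its range is refused whole. The fingers move at their own pace and stop on an object; the grip force is fixed at half the most. Time passes only in rows, so rows that do not move let the fingers close. It gives the time, the measured TCP pose, the force and the opening at its end, in the units of the state.
- robot.get_obs(): the state, without advancing time (a new reading comes with each control period).
- robot.snapshot(name): name is "side" or "top"; returns a dict with "image" (420x560x3 uint8, red, green, blue), "camera_matrix" (3x3 intrinsics, pixels), "pose" (4x4, takes a point from camera to world coordinates). Camera axes: x right, y up, looking along -z (the intrinsics and any distortion apply to the point x, -y, -z); pixel columns grow to the right and rows downward; lengths in m; the calibration is good to about 2 mm. A picture is of the moment at which its call begins. There is no depth.
- robot.close_job(): hands the job in, once; it reports no verdict.
The state is a dict: "time": time; "joint_positions": joint angles; "qvel": joint speeds; "joint_torque": joint torques, N m; "tool_pos": TCP position; "ee_rot": TCP orientation; "wrist_force": force on the tool from outside, world axes, zero at the start; "wrist_torque": the same for the moment, N m; "width": finger opening in m.
Only numpy, scipy, OpenCV 4.12 (cv2) and the standard library are available. Lean on these libraries where they do the work, as an engineer would, in place of code of your own. Each camera call takes 0.05 s, during which the arm holds its last target. There are 200 camera calls.

## Task

Put the chisel, the screwdriver and the filling knife away: press each by its handle fully down into the spring clips of the board that has its own outline painted on it, lying on the outline with its blade pointing the outline's way. The bradawl has no board: leave it where it lies.

Things in the scene. Friction and masses are not known exactly. Their poses are not given: they have to be found in the camera images.
- chisel_mid (a point): Wood chisel: flat parallel steel blade 24 mm wide and 4 mm thick. 210 mm long, 0.11 kg, lying flat. Point: middle of its whole length, half-way up (9 mm above the bench); x along the tool to the blade's end (105 mm off), z up. Beech handle 110 mm long, 20 wide, 18 high, flat sides, on the blade's axis; grip it at its middle, 50 mm from this point towards -x.
- chisel_board_seat (a point): Fixed plywood board 232 x 64 x 12 mm with the chisel's outline in black and two spring clips over the outline's handle. Point: where the tool's own listed point comes when fully home (34 mm above the bench); x to the outline's blade end, z up. Clips (all boards): 12 mm long, centred 10 and 90 mm from here towards -x; the gripped handle's middle goes between them.
- driver_mid (a point): Screwdriver: thin round steel shaft 6 mm in diameter, with a small flat tip. 210 mm long, 0.11 kg, lying flat. Point: middle of its whole length, half-way up (9 mm above the bench); x along the tool to the blade's end (105 mm off), z up. Beech handle 110 mm long, 20 wide, 18 high, flat sides, on the blade's axis; grip it at its middle, 50 mm from this point towards -x.
- driver_board_seat (a point): Fixed plywood board 232 x 64 x 12 mm with the screwdriver's outline in black and two spring clips over the outline's handle. Point: where the tool's own listed point comes when fully home (34 mm above the bench); x to the outline's blade end, z up. Clips (all boards) open upward: mouth 34 mm wide, 60 mm above the bench; lips narrow to 14 mm, 10 mm above this point.
- knife_mid (a point): Filling knife: thin fan-shaped steel blade that widens to 52 mm at its end. 210 mm long, 0.11 kg, lying flat. Point: middle of its whole length, half-way up (9 mm above the bench); x along the tool to the blade's end (105 mm off), z up. Beech handle 110 mm long, 20 wide, 18 high, flat sides, on the blade's axis; grip it at its middle, 50 mm from this point towards -x.
- knife_board_seat (a point): Fixed plywood board 232 x 64 x 12 mm with the filling knife's outline in black and two spring clips over the outline's handle. Point: where the tool's own listed point comes when fully home (34 mm above the bench); x to the outline's blade end, z up. Clips (all boards): press straight down, about 10 N; lips spring apart, then close over the handle as it meets the clip floor.
- awl_mid (a point): A bradawl, a bystander to be left alone: the same 110 x 20 x 18 mm beech handle but only a short 48 mm round spike (6 mm or less), no board has its outline. This point is the handle's middle, 9 mm above the bench as it lies; x points to the spike.
Things that resemble listed ones, but are neither listed nor needed, are in the scene too. What is shaped like the part that bears chisel_mid but turquoise is not meant.

How it is judged:
By the outcome, as a careful person would: the job done as asked, in the order asked, and still so for the second after the job is handed in, with the robot touching nothing.
It also fails if it takes over 96 s, if anything falls off the work surface, if the arm or the gripper's body presses on something with over 40 N, if the wrist force passes 120 N, or if a joint passes its speed limit or range.

## Working session

There is one attempt and no reset: what is moved stays moved. The work goes in short steps, Python scripts to look and compute and a tool call to move; the robot and the scene stay as the last step left them, time stands still between calls to the robot, and variables do not carry over. Pictures are saved under pics/ and viewed, about 12 in all and at most 16, crops included, and the job is handed in when it is done.

Besides the shell and the picture viewer there is one more tool, called after "Call:" as name(argument=value, ...), one argument or row to a line, values as JSON. carry_out: Moves the arm, as the interface text tells. Its arguments: {"type":"object","properties":{"targets":{"type":"array","items":{"type":"array","items":{"type":"number"}}}},"required":["targets"]}

```bash
mkdir -p pics
cat > h.py <<'E'
import numpy as np, cv2
from bench import robot
def snap(cam,name,crop=None,scale=1):
    s=robot.snapshot(cam); im=cv2.cvtColor(s["image"],cv2.COLOR_RGB2BGR)
    np.savez(f"pics/{name}.npz",K=s["camera_matrix"],P=s["pose"],im=im)
    save(name,crop,scale,name)
def save(src,crop,scale,name):
    im=np.load(f"pics/{src}.npz")["im"]
    if crop: u0,v0,u1,v1=crop; im=im[v0:v1,u0:u1]
    cv2.imwrite(f"pics/{name}.png",cv2.resize(im,None,fx=scale,fy=scale,interpolation=cv2.INTER_CUBIC))
def px2w(src,u,v,z):
    d=np.load(f"pics/{src}.npz");K,P=d["K"],d["P"]
    r=np.linalg.solve(K,[u,v,1.]); r=P[:3,:3]@np.array([r[0],-r[1],-r[2]])
    return P[:3,3]+r*(z-P[2,3])/r[2]
def w2px(src,p):
    d=np.load(f"pics/{src}.npz");K,P=d["K"],d["P"]
    c=P[:3,:3].T@(np.array(p)-P[:3,3]); q=K@np.array([c[0],-c[1],-c[2]]); return q[:2]/q[2]
E
python3 - <<'E'
from h import *
s=robot.snapshot("top"); print({k:(v if k!="image" else v.shape) for k,v in s.items()})
snap("top","top0",None,1.4); snap("side","side0",None,1.4)
print(robot.get_obs())
print(np.load("pics/side0.npz")["P"])
E
```

```text
{'image': (420, 560, 3), 'camera_matrix': array([[427.6181377 ,   0.        , 279.7293412 ],
       [  0.        , 427.6181377 , 208.22991636],
       [  0.        ,   0.        ,   1.        ]]), 'pose': array([[-0.00671045,  0.99025808, -0.13908238,  0.31114166],
       [-0.99997342, -0.00624883,  0.00375546, -0.06837125],
       [ 0.00284978,  0.13910389,  0.99027369,  1.39439428],
       [ 0.        ,  0.        ,  0.        ,  1.        ]])}
{'time': 0.15, 'joint_positions': array([-1.30510305e+00,  8.77880254e-02,  1.37189174e+00,  3.59112284e-06,
        1.68357211e+00, -1.03117523e-01]), 'qvel': array([ 6.76514923e-04, -3.14823250e-03, -4.67845620e-03,  7.13166580e-05,
        2.74747829e-04,  4.58426362e-05]), 'joint_torque': array([ 8.56711704e-04, -3.40644085e+01, -3.02793074e+01,  7.19270739e-02,
        3.05134978e-02, -1.18370890e-04]), 'tool_pos': array([ 0.19815844, -0.51262406,  0.2045793 ]), 'ee_rot': array([-1.67606484,  1.5691371 ,  1.83433901]), 'wrist_force': array([0.38088254, 0.33547367, 0.26393677]), 'wrist_torque': array([ 0.00264372,  0.0148184 , -0.02259463]), 'width': 0.0939986786542043}
[[-0.99870318  0.024801   -0.04446205  0.4380297 ]
 [-0.04954172 -0.67462733  0.73649412  0.78920826]
 [-0.01172952  0.73774174  0.67498114  0.83932841]
 [ 0.          0.          0.          1.        ]]
```

View pics/top0.png

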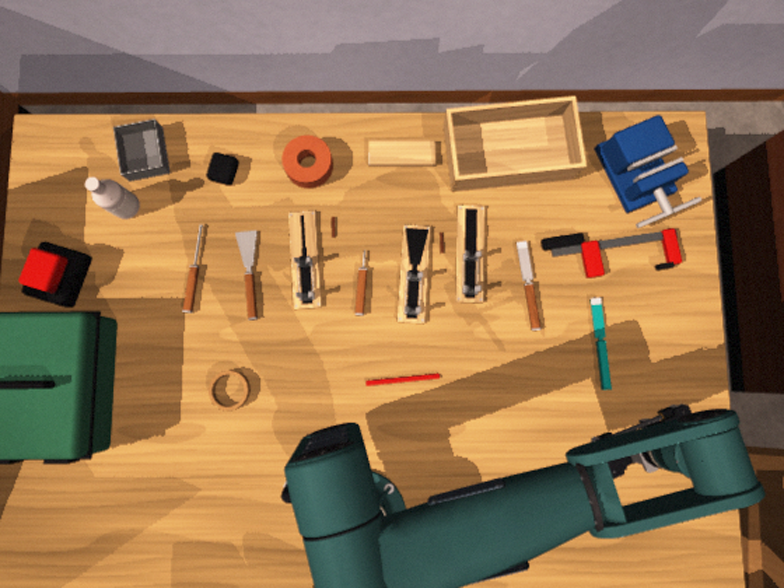

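View pics/side0.png

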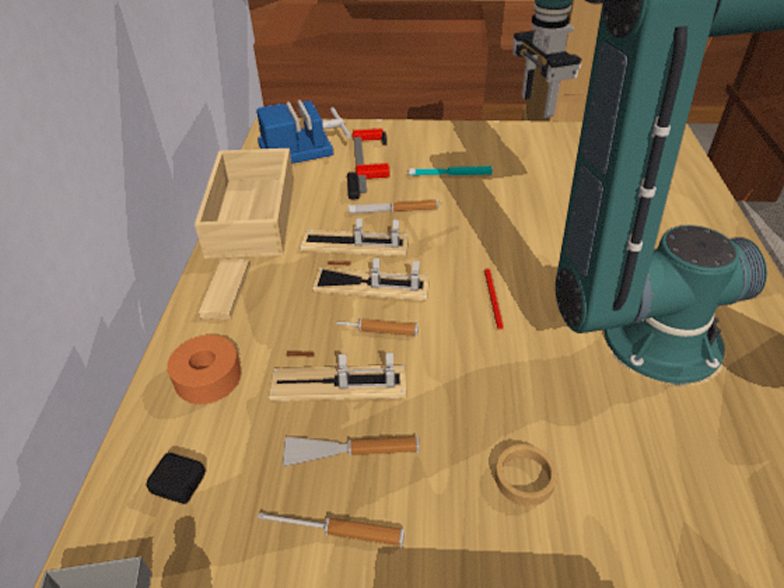

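Top view: driver at (195,270), knife at (250,275), driver board at (305,260), awl at (362,285), knife board at (414,275), chisel board at (471,255) and chisel at (530,285), with the turquoise decoy right of it. I'll enlarge to measure.

Run:
```python
from h import *
save("top0",(120,140,270,240),5,"c1"); save("top0",(250,140,400,240),5,"c2")
```

```text
(no output)
```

View pics/c1.png

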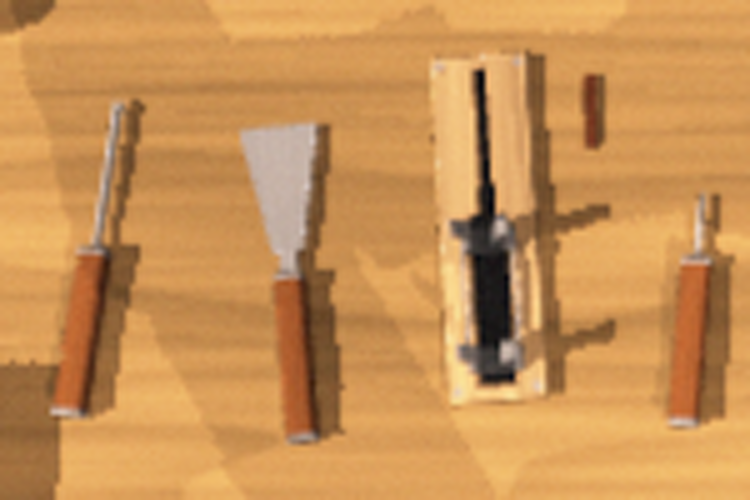

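View pics/c2.png

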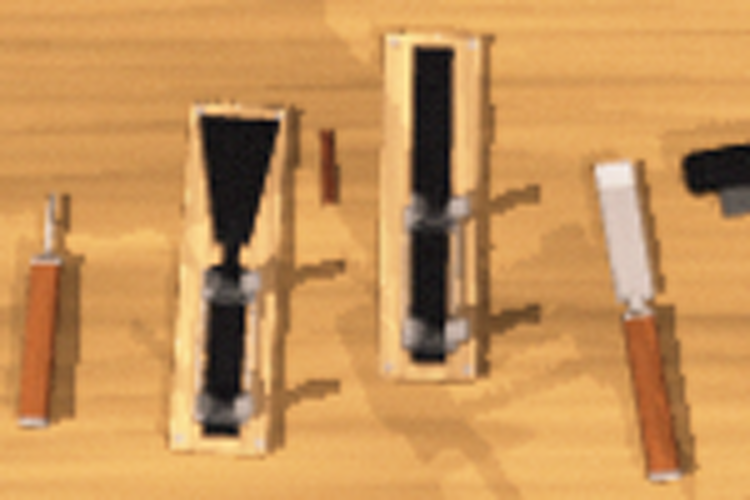

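```bash
cat >> h.py <<'E'
def cp(c,off): return (c[0]+.5)/5+off[0]-.5,(c[1]+.5)/5+off[1]-.5
E
cat > m.py <<'E'
from h import *
A=(120,140);B=(250,140)
D={'driver':(A,(118,103),(67,414),.009),'knife':(A,(280,128),(302,440),.009),'dboard':(A,(480,70),(497,382),.012),
'awl':(A,(700,195),(684,425),.009),'kboard':(B,(242,119),(221,436),.012),'cboard':(B,(433,47),(430,361),.012),'chisel':(B,(613,163),(665,477),.009)}
R={}
d=np.load("pics/side0.npz")["im"].copy(); d=cv2.resize(d,None,fx=1.4,fy=1.4)
for n,(o,t,b,z) in D.items():
    T=px2w("top0",*cp(t,o),z);Q=px2w("top0",*cp(b,o),z); v=T-Q;L=np.linalg.norm(v);m=(T+Q)/2;a=np.arctan2(v[1],v[0])
    g=m-.05*v/L if n!='awl' else Q+.055*v/L
    R[n]=(m,a,g)
    print(n,"mid",m.round(4),"L",L.round(4),"yaw",np.degrees(a).round(1),"grip",g.round(4),"reach",np.hypot(*g[:2]).round(3))
    for p in (T,Q,g): cv2.circle(d,tuple((w2px("side0",p)*1.4).round().astype(int)),2,(255,0,255),-1)
if __name__=="__main__": cv2.imwrite("pics/ov.png",cv2.resize(d[180:570,180:520],None,fx=1.5,fy=1.5))
E
python3 m.py
```

```text
driver mid [0.5659 0.3914 0.009 ] L 0.209 yaw -7.0 grip [0.5163 0.3974 0.009 ] reach 0.652
knife mid [0.5481 0.2608 0.009 ] L 0.2087 yaw 5.5 grip [0.4983 0.256  0.009 ] reach 0.56
dboard mid [0.5855 0.1312 0.012 ] L 0.2094 yaw 3.8 grip [0.5356 0.1279 0.012 ] reach 0.551
awl mid [ 0.5287 -0.0026  0.009 ] L 0.1529 yaw -3.9 grip [ 0.5073 -0.0011  0.009 ] reach 0.507
kboard mid [ 0.5495 -0.127   0.012 ] L 0.2114 yaw -4.4 grip [ 0.4997 -0.1232  0.012 ] reach 0.515
cboard mid [ 0.5979 -0.2594  0.012 ] L 0.2111 yaw -2.0 grip [ 0.5479 -0.2577  0.012 ] reach 0.605
chisel mid [ 0.5201 -0.3938  0.009 ] L 0.2101 yaw 7.1 grip [ 0.4705 -0.4     0.009 ] reach 0.618
```

View pics/ov.png

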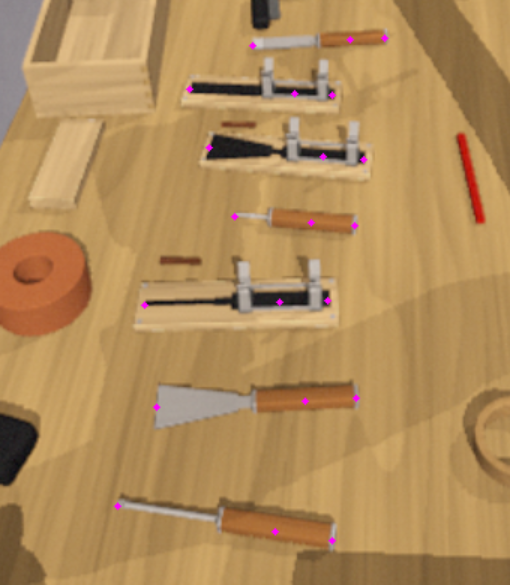

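```bash
cat > plan.py <<'E'
import sys
from h import *
from scipy.spatial.transform import Rotation as Ro
def plan(x,y,z,yaw):
    o=robot.get_obs(); R=Ro.from_euler('xyz',o['ee_rot']).as_matrix(); p=o['tool_pos']
    d=R.T@[np.cos(np.radians(yaw)),np.sin(np.radians(yaw)),0]; th=np.degrees(np.arctan2(-d[1],d[2]))
    s=''
    if abs(th)>90: th-=180*np.sign(th); s='(flip)'
    R2=R@Ro.from_euler('x',th,degrees=True).as_matrix()
    e=np.array([x,y,z])-p
    print('t',round(o['time'],2),'p',p.round(4),'toolz',R[:,2].round(2),'tooly',R[:,1].round(2),'w',o['width'].round(4),'F',o['wrist_force'].round(1),'j6',o['joint_positions'][5].round(2))
    print('turn',th.round(2),s,'then shift cm',(R2.T@e*100).round(2),'| shift without turn',(R.T@e*100).round(2))
plan(*map(float,sys.argv[1:5]))
E
python3 plan.py 0.4705 -0.400 0.08 7.1
```

```text
Traceback (most recent call last):
  File "plan.py", line 13, in <module>
    plan(*map(float,sys.argv[1:5]))
    ~~~~^^^^^^^^^^^^^^^^^^^^^^^^^^^
  File "plan.py", line 11, in plan
    print('t',round(o['time'],2),'p',p.round(4),'toolz',R[:,2].round(2),'tooly',R[:,1].round(2),'w',o['width'].round(4),'F',o['wrist_force'].round(1),'j6',o['joint_positions'][5].round(2))
                                                                                                    ^^^^^^^^^^^^^^^^
AttributeError: 'float' object has no attribute 'round'
```

```bash
sed -i "s/o\['width'\].round(4)/round(o['width'],4)/" plan.py; python3 plan.py 0.4705 -0.400 0.08 7.1
```

```text
t 0.15 p [ 0.1982 -0.5126  0.2046] toolz [-0.93 -0.36 -0.  ] tooly [ 0.36 -0.93 -0.  ] w 0.094 F [0.4 0.3 0.3] j6 -0.1
turn 14.03 (flip) then shift cm [ 12.46  -7.79 -28.42] | shift without turn [ 12.46  -0.67 -29.46]
```

Call:
carry_out(
  targets=[
    [0,0,0,0,7],
    [0,0,0,0,7],
    [0,0,-0.78,-2.84,0],
    [0,0,-0.78,-2.84,0],
    [0,0,-0.78,-2.84,0],
    [0,0,-0.78,-2.84,0],
    [0,0,-0.78,-2.84,0],
    [0,0,-0.78,-2.84,0],
    [0,0,-0.78,-2.84,0],
    [0,0,-0.78,-2.84,0],
    [0,0,-0.78,-2.84,0],
    [0,0,-0.78,-2.84,0],
    [0,2.5,0,0,0],
    [0,2.5,0,0,0],
    [0,2.5,0,0,0],
    [0,2.5,0,0,0],
    [0,2.5,0,0,0],
    [0,0,0,0,0],
    [0,0,0,0,0],
  ],
)

```text
time: 2.05
tool_pos: [0.4702, -0.4001, 0.0801]
ee_rot: [-0.902, 1.569, 2.364]
wrist_force: [1.0, -0.4, 0.4]
width: 0.0941
```

```bash
python3 plan.py 0.4705 -0.400 0.005 7.1
```

```text
t 2.05 p [ 0.4702 -0.4001  0.0801] toolz [-0.99 -0.12  0.  ] tooly [ 0.12 -0.99 -0.  ] w 0.0941 F [ 1.  -0.4  0.4] j6 0.65
turn 0.03 (flip) then shift cm [ 7.51 -0.   -0.04] | shift without turn [ 7.51 -0.   -0.04]
```

Call:
carry_out(
  targets=[
    [0,2.5,0,0,0],
    [0,2.5,0,0,0],
    [0,1.5,0,0,0],
    [0,1,0,0,0],
    [0,0,0,0,0],
    [1,0,0,0,0],
    [1,0,0,0,0],
    [1,0,0,0,0],
    [1,0,0,0,0],
    [1,0,0,0,0],
    [1,0,0,0,0],
    [1,0,0,0,0],
    [1,0,0,0,0],
    [1,0,0,0,0],
    [1,0,0,0,0],
  ],
)

```text
time: 3.55
tool_pos: [0.4704, -0.4005, 0.0055]
ee_rot: [1.344, 1.571, -1.673]
wrist_force: [-0.4, -0.1, -0.0]
width: 0.0193
```

```bash
python3 plan.py 0.5479 -0.2577 0.13 -2.0
```

```text
t 3.55 p [ 0.4704 -0.4005  0.0055] toolz [-0.99 -0.12  0.  ] tooly [ 0.12 -0.99  0.  ] w 0.0193 F [-0.4 -0.1 -0. ] j6 0.65
turn 9.13 (flip) then shift cm [-12.46 -14.54  -7.25] | shift without turn [-12.46 -13.2   -9.46]
```

Call:
carry_out(
  targets=[
    [1,-1,0,0,0],
    [1,-2,0,0,0],
    [1,-3,0,0,0],
    [1,-3,0,0,0],
    [1,-3.5,0,0,0],
    [1,0,0,0,4.55],
    [1,0,0,0,4.55],
    [1,0,-2.08,-1.04,0],
    [1,0,-2.08,-1.04,0],
    [1,0,-2.08,-1.04,0],
    [1,0,-2.08,-1.04,0],
    [1,0,-2.08,-1.04,0],
    [1,0,-2.08,-1.04,0],
    [1,0,-2.08,-1.04,0],
    [1,0,0,0,0],
    [1,0,0,0,0],
    [1,0,0,0,0],
  ],
)

```text
time: 5.25
tool_pos: [0.5477, -0.2582, 0.1307]
ee_rot: [1.335, 1.57, -1.842]
wrist_force: [-0.4, 0.1, -1.9]
width: 0.0192
```

```bash
python3 - <<'E'
from h import *
snap("side","s1",(160,120,340,260),4)
E
python3 plan.py 0.5479 -0.2577 0.0305 -2.0
```

```text
t 5.3 p [ 0.5477 -0.2583  0.1306] toolz [-1.    0.04  0.  ] tooly [-0.04 -1.    0.  ] w 0.0197 F [ 0.5  0.4 -1.4] j6 1.07
turn -0.04 (flip) then shift cm [10.01 -0.07 -0.03] | shift without turn [10.01 -0.07 -0.03]
```

View pics/s1.png

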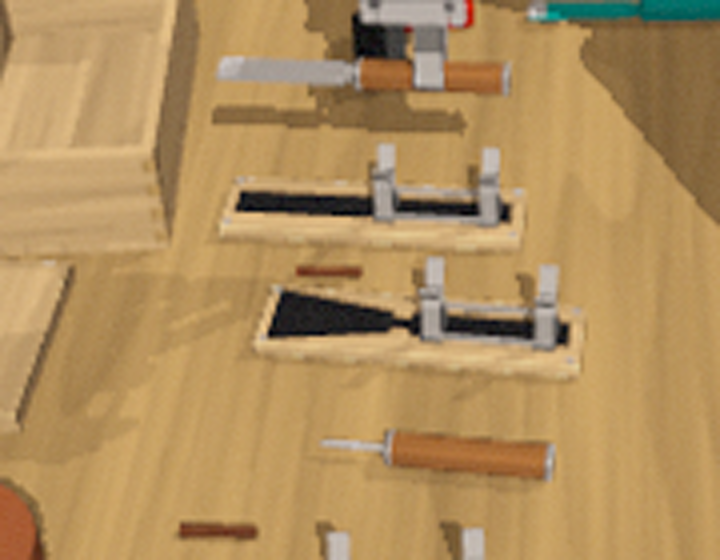

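The chisel is held level above its board (tip at (222,68), butt at (508,78)). Pressing down.

Call:
carry_out(
  targets=[
    [1,2,-0.07,0,0],
    [1,2,0,0,0],
    [1,2,0,0,0],
    [1,1,0,0,0],
    [1,0.5,0,0,0],
    [1,0.5,0,0,0],
    [1,0.5,0,0,0],
    [1,0.5,0,0,0],
    [1,0.5,0,0,0],
    [1,0.3,0,0,0],
    [1,0.2,0,0,0],
    [1,0,0,0,0],
    [1,0,0,0,0],
  ],
)

```text
time: 6.6
tool_pos: [0.5478, -0.2569, 0.0305]
ee_rot: [0.619, 1.57, -2.557]
wrist_force: [-1.5, -1.9, 0.6]
width: 0.0195
```

```bash
python3 - <<'E'
from h import *
snap("side","s2",(160,120,340,260),4)
E
python3 plan.py 0.5479 -0.2577 0.0305 -2.0
```

```text
t 6.65 p [ 0.5478 -0.2569  0.0304] toolz [-1.    0.03  0.  ] tooly [-0.03 -1.    0.  ] w 0.0195 F [-1.2 -2.   1.8] j6 1.07
turn 0.02 (flip) then shift cm [-0.01  0.08 -0.01] | shift without turn [-0.01  0.08 -0.01]
```

View pics/s2.png

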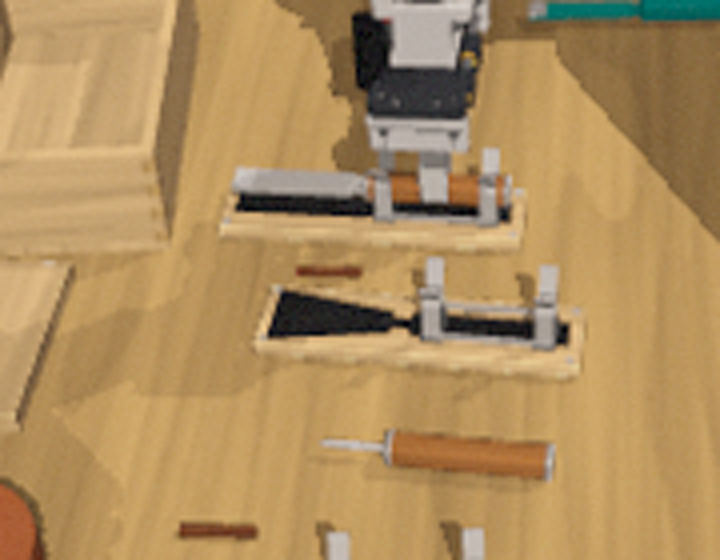

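The chisel lies in the clips. A slight extra push will confirm the floor before release.

Call:
carry_out(
  targets=[
    [1,0.1,0,0,0],
    [1,0.1,0,0,0],
    [1,0,0,0,0],
  ],
)

```text
time: 6.95
tool_pos: [0.5479, -0.2569, 0.0304]
ee_rot: [1.162, 1.57, -2.014]
wrist_force: [-4.1, -0.7, 8.1]
width: 0.0195
```

```bash
python3 plan.py 0.5479 -0.2577 0.0305 -2.0
```

```text
t 6.95 p [ 0.5479 -0.2569  0.0304] toolz [-1.    0.03  0.  ] tooly [-0.03 -1.    0.  ] w 0.0195 F [-4.1 -0.7  8.1] j6 1.07
turn 0.03 (flip) then shift cm [-0.01  0.08 -0.01] | shift without turn [-0.01  0.08 -0.01]
```

Call:
carry_out(
  targets=[
    [0,-0.2,0,0,0],
    [0,0,0,0,0],
    [0,0,0,0,0],
    [0,0,0,0,0],
    [0,0,0,0,0],
    [0,0,0,0,0],
    [0,0,0,0,0],
    [0,-2,0,0,0],
    [0,-3,0,0,0],
    [0,-4,0,0,0],
    [0,-4,0,0,0],
    [0,-4,0,0,0],
    [0,0,0,0,0],
  ],
)

```text
time: 8.25
tool_pos: [0.5511, -0.2583, 0.2088]
ee_rot: [2.646, 1.556, -0.53]
wrist_force: [0.4, -0.3, 0.7]
width: 0.0939
```

```bash
python3 plan.py 0.5163 0.3974 0.20 -7
python3 - <<'E'
from h import *
snap("side","s3",(200,140,320,210),6)
snap("top","t3",(310,130,400,200),6)
a=cv2.imread("pics/s3.png");b=cv2.imread("pics/t3.png");b=cv2.resize(b,(a.shape[1]*3//4,420))
a=cv2.resize(a,None,fx=.62,fy=.62)
W=np.zeros((420,a.shape[1]+b.shape[1],3),np.uint8);W[:a.shape[0],:a.shape[1]]=a;W[:,a.shape[1]:]=b
cv2.imwrite("pics/m3.png",W[:, :800] if W.shape[1]<=800 else cv2.resize(W,None,fx=800/W.shape[1],fy=800/W.shape[1]))
E
```

```text
t 8.25 p [ 0.5511 -0.2583  0.2088] toolz [-1.    0.03 -0.01] tooly [-0.03 -1.    0.01] w 0.0939 F [ 0.4 -0.3  0.7] j6 1.07
turn 5.03 (flip) then shift cm [  0.36 -64.66  11.45] | shift without turn [  0.36 -65.42   5.73]
```

View pics/m3.png

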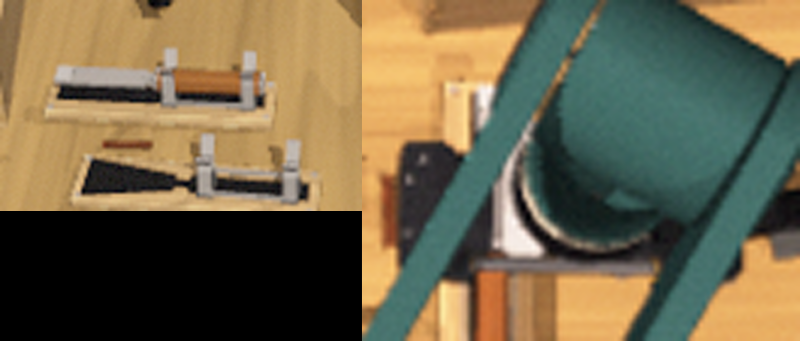

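The chisel is seated (left panel, handle between both clips, blade over the outline). Next the screwdriver.

Call:
carry_out(
  targets=[
    [0,0,0,0,5],
    [0,0,-3.59,0.64,0],
    [0,0,-3.59,0.64,0],
    [0,0,-3.59,0.64,0],
    [0,0,-3.59,0.64,0],
    [0,0,-3.59,0.64,0],
    [0,0,-3.59,0.64,0],
    [0,0,-3.59,0.64,0],
    [0,0,-3.59,0.64,0],
    [0,0,-3.59,0.64,0],
    [0,0,-3.59,0.64,0],
    [0,0,-3.59,0.64,0],
    [0,0,-3.59,0.64,0],
    [0,0,-3.59,0.64,0],
    [0,0,-3.59,0.64,0],
    [0,0,-3.59,0.64,0],
    [0,0,-3.59,0.64,0],
    [0,0,-3.59,0.64,0],
    [0,0,-3.59,0.64,0],
    [0,0,0,0,0],
  ],
)

```text
time: 10.35
tool_pos: [0.5099, 0.4021, 0.1962]
ee_rot: [0.41, 1.565, -2.848]
wrist_force: [0.6, -0.8, -0.1]
width: 0.0939
```

```bash
python3 plan.py 0.5163 0.3974 0.05 -7
```

```text
t 10.35 p [0.5099 0.4021 0.1962] toolz [-0.99  0.12  0.01] tooly [-0.12 -0.99  0.  ] w 0.0939 F [ 0.6 -0.8 -0.1] j6 2.27
turn 0.33 (flip) then shift cm [14.62  0.36 -0.77] | shift without turn [14.62  0.36 -0.77]
```

Call:
carry_out(
  targets=[
    [0,0,0.18,-0.38,0.3],
    [0,3,0.18,-0.38,0],
    [0,3,0,0,0],
    [0,3,0,0,0],
    [0,3,0,0,0],
    [0,2.6,0,0,0],
    [0,0,0,0,0],
    [0,0,0,0,0],
  ],
)

```text
time: 11.15
tool_pos: [0.5195, 0.3925, 0.054]
ee_rot: [0.945, 1.569, -2.325]
wrist_force: [-0.9, -0.0, 0.2]
width: 0.0938
```

```bash
python3 plan.py 0.5163 0.3974 0.005 -7
```

```text
t 11.15 p [0.5195 0.3925 0.054 ] toolz [-0.99  0.13  0.  ] tooly [-0.13 -0.99  0.  ] w 0.0938 F [-0.9 -0.   0.2] j6 2.26
turn -0.37 (flip) then shift cm [ 4.9  -0.45  0.37] | shift without turn [ 4.9  -0.45  0.37]
```

Call:
carry_out(
  targets=[
    [0,0,-0.45,0.37,-0.37],
    [0,2,0,0,0],
    [0,0,0,0,0],
    [0,0,0,0,0],
  ],
)

```text
time: 11.55
tool_pos: [0.5165, 0.3995, 0.0357]
ee_rot: [-2.556, 1.569, 0.466]
wrist_force: [0.5, 1.0, 0.1]
width: 0.094
```

```bash
python3 plan.py 0.5163 0.3974 0.005 -7
```

```text
t 11.55 p [0.5165 0.3995 0.0357] toolz [-0.99  0.12 -0.  ] tooly [-0.12 -0.99 -0.  ] w 0.094 F [0.5 1.  0.1] j6 2.26
turn 0.12 (flip) then shift cm [3.07 0.21 0.  ] | shift without turn [3.07 0.21 0.  ]
```

Call:
carry_out(
  targets=[
    [0,1.5,0.1,0,0],
    [0,1,0,0,0],
    [0,0.55,0,0,0],
    [0,0,0,0,0],
    [0,0,0,0,0],
    [1,0,0,0,0],
    [1,0,0,0,0],
    [1,0,0,0,0],
    [1,0,0,0,0],
    [1,0,0,0,0],
    [1,0,0,0,0],
    [1,0,0,0,0],
    [1,0,0,0,0],
    [1,0,0,0,0],
    [1,0,0,0,0],
  ],
)

```text
time: 13.05
tool_pos: [0.5161, 0.3979, 0.0039]
ee_rot: [1.421, 1.57, -1.841]
wrist_force: [-0.2, 0.4, 0.1]
width: 0.0197
```

```bash
python3 plan.py 0.5356 0.1279 0.13 3.8
```

```text
t 13.05 p [0.5161 0.3979 0.0039] toolz [-0.99  0.12  0.  ] tooly [-0.12 -0.99  0.  ] w 0.0197 F [-0.2  0.4  0.1] j6 2.26
turn -10.7 (flip) then shift cm [-12.59  27.08  -0.16] | shift without turn [-12.59  26.58  -5.18]
```

Call:
carry_out(
  targets=[
    [1,-1,0,0,0],
    [1,-2.6,0,0,0],
    [1,-3,0,0,0],
    [1,-3,0,0,0],
    [1,-3,0,0,0],
    [1,0,0,0,-5.35],
    [1,0,0,0,-5.35],
    [1,0,3,0,0],
    [1,0,3,0,0],
    [1,0,3,0,0],
    [1,0,3,0,0],
    [1,0,3,0,0],
    [1,0,3,0,0],
    [1,0,3,0,0],
    [1,0,3,0,0],
    [1,0,3,0,0],
    [1,0,0,0,0],
    [1,0,0,0,0],
    [1,0,0,0,0],
    [1,0,0,0,0],
  ],
)

```text
time: 15.05
tool_pos: [0.5339, 0.1298, 0.1301]
ee_rot: [-2.072, 1.57, 1.138]
wrist_force: [-0.5, -0.3, -1.5]
width: 0.0197
```

```bash
python3 plan.py 0.5356 0.1279 0.0289 3.8
python3 - <<'E'
from h import *
snap("side","s4",(160,170,340,310),4)
for L in(.155,-.055):
  a=np.radians(3.8); p=w2px("s4",[.5356+L*np.cos(a),.1279+L*np.sin(a),.134]); print((p-[160,170])*4)
E
```

```text
t 15.05 p [0.5339 0.1298 0.1301] toolz [-1.   -0.07 -0.  ] tooly [ 0.07 -1.   -0.  ] w 0.0197 F [-0.5 -0.3 -1.5] j6 1.64
turn 0.08 (flip) then shift cm [10.12  0.2  -0.15] | shift without turn [10.12  0.2  -0.15]
[116.73787154 274.18538508]
[494.4071951  266.52148382]
```

View pics/s4.png

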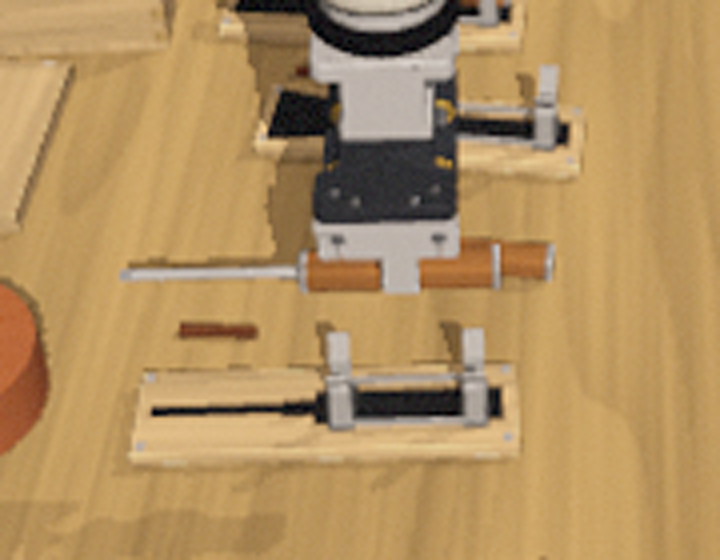

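The driver is held level (tip at (124,275), butt at (498,266), as predicted within about 2 mm), and the awl lies behind it. Pressing down.

Call:
carry_out(
  targets=[
    [1,1,0.2,-0.15,0],
    [1,2,0,0,0],
    [1,2,0,0,0],
    [1,1.5,0,0,0],
    [1,0.5,0,0,0],
    [1,0.5,0,0,0],
    [1,0.5,0,0,0],
    [1,0.5,0,0,0],
    [1,0.5,0,0,0],
    [1,0.5,0,0,0],
    [1,0.4,0,0,0],
    [1,0.2,0,0,0],
    [1,0.1,0,0,0],
    [1,0.1,0,0,0],
    [1,0,0,0,0],
  ],
)

```text
time: 16.6
tool_pos: [0.5352, 0.1267, 0.0288]
ee_rot: [0.438, 1.57, -2.638]
wrist_force: [-5.2, -1.0, 9.8]
width: 0.0196
```

```bash
python3 plan.py 0.5356 0.1279 0.0289 3.8
```

```text
t 16.6 p [0.5352 0.1267 0.0288] toolz [-1.   -0.07  0.  ] tooly [ 0.07 -1.    0.  ] w 0.0196 F [-5.2 -1.   9.8] j6 1.63
turn -0.01 (flip) then shift cm [-0.01 -0.12 -0.05] | shift without turn [-0.01 -0.12 -0.05]
```

Same signature as the chisel (floor reached, about 10 N). Release and rise.

Call:
carry_out(
  targets=[
    [0,-0.2,0,0,0],
    [0,0,0,0,0],
    [0,0,0,0,0],
    [0,0,0,0,0],
    [0,0,0,0,0],
    [0,0,0,0,0],
    [0,0,0,0,0],
    [0,-2,0,0,0],
    [0,-3,0,0,0],
    [0,-4,0,0,0],
    [0,-4,0,0,0],
    [0,-2,0,0,0],
    [0,0,0,0,0],
    [0,0,0,0,0],
    [0,0,0,0,0],
  ],
)

```text
time: 18.1
tool_pos: [0.5344, 0.1267, 0.1764]
ee_rot: [0.08, 1.567, -2.995]
wrist_force: [-0.1, -0.6, -1.0]
width: 0.094
```

```bash
python3 plan.py 0.4983 0.2560 0.05 5.5
```

```text
t 18.1 p [0.5344 0.1267 0.1764] toolz [-1.   -0.07  0.  ] tooly [ 0.07 -1.    0.  ] w 0.094 F [-0.1 -0.6 -1. ] j6 1.63
turn -1.71 (flip) then shift cm [ 12.65 -13.22   2.3 ] | shift without turn [ 12.65 -13.15   2.7 ]
```

Call:
carry_out(
  targets=[
    [0,0,0,0,-1.7],
    [0,0,-2.64,0.46,0],
    [0,0,-2.64,0.46,0],
    [0,0,-2.64,0.46,0],
    [0,0,-2.64,0.46,0],
    [0,0,-2.64,0.46,0],
    [0,3,0,0,0],
    [0,3,0,0,0],
    [0,3,0,0,0],
    [0,2.6,0,0,0],
    [0,1,0,0,0],
    [0,0,0,0,0],
    [0,0,0,0,0],
    [0,0,0,0,0],
  ],
)

```text
time: 19.5
tool_pos: [0.5014, 0.2565, 0.0548]
ee_rot: [-2.89, 1.567, 0.348]
wrist_force: [0.8, -0.9, -0.5]
width: 0.0939
```

```bash
python3 plan.py 0.4983 0.2560 0.0045 5.5
python3 - <<'E'
from h import *
snap("side","s5",(160,170,340,310),4)
E
```

```text
t 19.5 p [0.5014 0.2565 0.0548] toolz [-1.  -0.1 -0. ] tooly [ 0.1 -1.  -0. ] w 0.0939 F [ 0.8 -0.9 -0.5] j6 1.85
turn 0.01 (flip) then shift cm [5.03 0.02 0.33] | shift without turn [5.03 0.02 0.33]
```

View pics/s5.png

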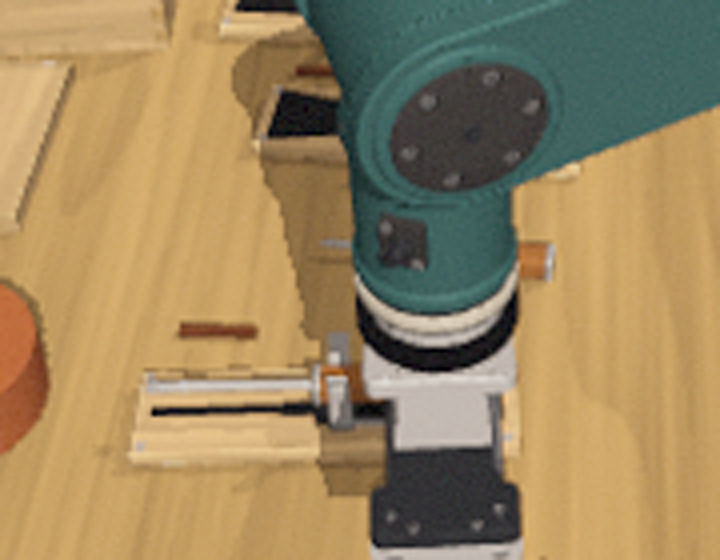

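The driver sits in its clips (near clip (338,375) around the handle); the gripper is over the knife. Grasp it.

Call:
carry_out(
  targets=[
    [0,1,0,0.3,0],
    [0,2,0,0,0],
    [0,1.2,0,0,0],
    [0,0.7,0,0,0],
    [0,0,0,0,0],
    [1,0,0,0,0],
    [1,0,0,0,0],
    [1,0,0,0,0],
    [1,0,0,0,0],
    [1,0,0,0,0],
    [1,0,0,0,0],
    [1,0,0,0,0],
    [1,0,0,0,0],
    [1,0,0,0,0],
    [1,0,0,0,0],
  ],
)

```text
time: 21.05
tool_pos: [0.4971, 0.2556, 0.0039]
ee_rot: [1.364, 1.571, -1.682]
wrist_force: [-0.6, -0.7, -0.5]
width: 0.0197
```

```bash
python3 plan.py 0.4997 -0.1232 0.15 -4.4
```

```text
t 21.05 p [0.4971 0.2556 0.0039] toolz [-1.  -0.1  0. ] tooly [ 0.1 -1.   0. ] w 0.0197 F [-0.6 -0.7 -0.5] j6 1.85
turn 9.9 (flip) then shift cm [-14.6   37.76  -3.17] | shift without turn [-14.6   37.74   3.37]
```

Call:
carry_out(
  targets=[
    [1,-1,0,0,0],
    [1,-2.6,0,0,0],
    [1,-4,0,0,0],
    [1,-4,0,0,0],
    [1,-3,0,0,0],
    [1,0,0,0,4.95],
    [1,0,0,0,4.95],
    [1,0,2.9,-0.24,0],
    [1,0,2.9,-0.24,0],
    [1,0,2.9,-0.24,0],
    [1,0,2.9,-0.24,0],
    [1,0,2.9,-0.24,0],
    [1,0,2.9,-0.24,0],
    [1,0,2.9,-0.24,0],
    [1,0,2.9,-0.24,0],
    [1,0,2.9,-0.24,0],
    [1,0,2.9,-0.24,0],
    [1,0,2.9,-0.24,0],
    [1,0,2.9,-0.24,0],
    [1,0,2.9,-0.24,0],
  ],
)

```text
time: 23.05
tool_pos: [0.4991, -0.1237, 0.1507]
ee_rot: [2.877, 1.57, -0.342]
wrist_force: [0.6, -0.2, -0.9]
width: 0.0194
```

Call:
carry_out(
  targets=[
    [1,0,0,0,0],
    [1,0,0,0,0],
    [1,0,0,0,0],
  ],
)

```text
time: 23.35
tool_pos: [0.4993, -0.1216, 0.1502]
ee_rot: [-1.811, 1.57, 1.255]
wrist_force: [1.1, -0.4, -0.2]
width: 0.0192
```

```bash
python3 plan.py 0.4985 -0.1231 0.0289 -4.4
python3 - <<'E'
from h import *
snap("side","s6",(160,110,340,250),4)
for L in(.156,-.054):
  a=np.radians(-4.4); p=w2px("s6",[.4985+L*np.cos(a),-.1231+L*np.sin(a),.154]); print((p-[160,110])*4)
E
```

```text
t 23.35 p [ 0.4993 -0.1216  0.1502] toolz [-1.    0.08 -0.  ] tooly [-0.08 -1.   -0.  ] w 0.0192 F [ 1.1 -0.4 -0.2] j6 1.3
turn 0.05 (flip) then shift cm [12.13  0.16  0.07] | shift without turn [12.13  0.16  0.07]
[252.74832848 193.4871776 ]
[568.27231403 214.68792133]
```

View pics/s6.png

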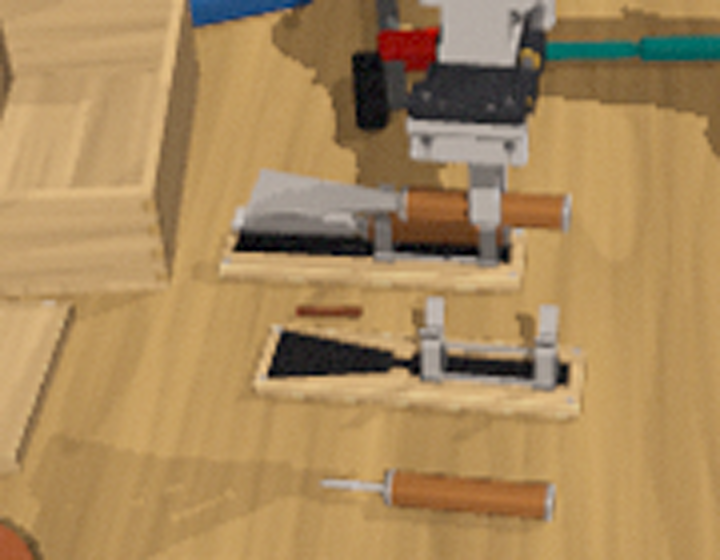

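The knife is held level (blade end centre about (254,203), butt (570,212), near the prediction). Pressing down.

Call:
carry_out(
  targets=[
    [1,1,0.16,0.07,0],
    [1,3,0,0,0],
    [1,3,0,0,0],
    [1,1.5,0,0,0],
    [1,0.5,0,0,0],
    [1,0.5,0,0,0],
    [1,0.5,0,0,0],
    [1,0.5,0,0,0],
    [1,0.5,0,0,0],
    [1,0.5,0,0,0],
    [1,0.4,0,0,0],
    [1,0.2,0,0,0],
    [1,0.1,0,0,0],
    [1,0.1,0,0,0],
    [1,0,0,0,0],
  ],
)

```text
time: 24.9
tool_pos: [0.498, -0.1237, 0.0288]
ee_rot: [-0.543, 1.57, 2.522]
wrist_force: [-4.5, 3.2, 10.4]
width: 0.0198
```

```bash
python3 plan.py 0.4985 -0.1231 0.0289 -4.4
```

```text
t 24.9 p [ 0.498  -0.1237  0.0288] toolz [-1.    0.08  0.  ] tooly [-0.08 -1.   -0.  ] w 0.0198 F [-4.5  3.2 10.4] j6 1.29
turn 0.01 (flip) then shift cm [-0.01 -0.06 -0.04] | shift without turn [-0.01 -0.06 -0.04]
```

Call:
carry_out(
  targets=[
    [0,-0.2,0,0,0],
    [0,0,0,0,0],
    [0,0,0,0,0],
    [0,0,0,0,0],
    [0,0,0,0,0],
    [0,0,0,0,0],
    [0,0,0,0,0],
    [0,-2,0,0,0],
    [0,-3,0,0,0],
    [0,-4,0,0,0],
    [0,-4,0,0,0],
    [0,-4,0,0,0],
    [0,0,0,3,0],
    [0,0,0,3,0],
    [0,0,0,3,0],
    [0,0,0,3,0],
    [0,0,0,3,0],
    [0,0,0,2,0],
    [0,0,0,0,0],
    [0,0,0,0,0],
  ],
)

```text
time: 26.9
tool_pos: [0.3294, -0.1112, 0.1993]
ee_rot: [2.828, 1.569, -0.391]
wrist_force: [0.2, -0.3, 0.3]
width: 0.0939
```

Run:
```python
from h import *
snap("side","s7",(170,140,310,370),2.5)
snap("top","t7",(120,130,400,250),2.8)
```

```text
(no output)
```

View pics/s7.png

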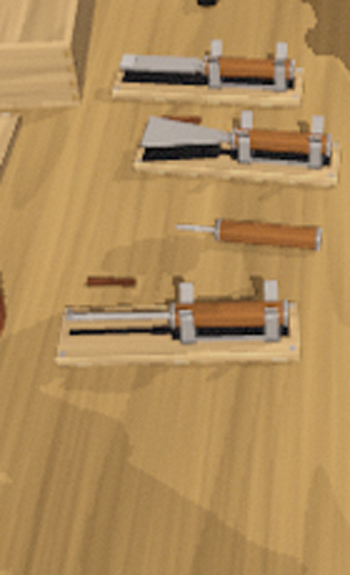

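View pics/t7.png

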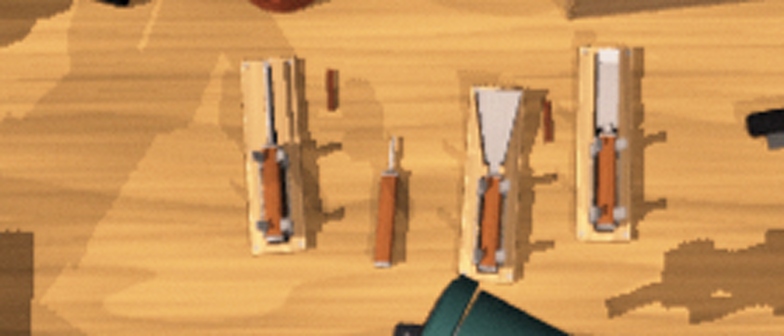

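All three lie in their clips over their outlines, and the awl is untouched. One numeric check of seat height against the side view: butts read about (298,69), (325,143) and (290,311).

Run:
```python
from m import *
for n in('cboard','kboard','dboard'):
    m,a,g=R[n]; u=np.array([np.cos(a),np.sin(a),0]); m=np.array([m[0],m[1],.034])
    for nm,z in(("home",0),("8mm high",.008)): print(n,nm,[((w2px("s7",m+L*u+[0,0,z])-[170,140])*2.5).round(0) for L in(.105,0.005,-.105)])
i=np.load("pics/s7.npz")["im"]
d=np.hstack([cv2.resize(i[y:y+45,x:x+85],None,fx=4.6,fy=4.6,interpolation=cv2.INTER_CUBIC) for x,y in((212,150),(190,242))]);cv2.imwrite("pics/f.png",d)
```

```text
driver mid [0.5659 0.3914 0.009 ] L 0.209 yaw -7.0 grip [0.5163 0.3974 0.009 ] reach 0.652
knife mid [0.5481 0.2608 0.009 ] L 0.2087 yaw 5.5 grip [0.4983 0.256  0.009 ] reach 0.56
dboard mid [0.5855 0.1312 0.012 ] L 0.2094 yaw 3.8 grip [0.5356 0.1279 0.012 ] reach 0.551
awl mid [ 0.5287 -0.0026  0.009 ] L 0.1529 yaw -3.9 grip [ 0.5073 -0.0011  0.009 ] reach 0.507
kboard mid [ 0.5495 -0.127   0.012 ] L 0.2114 yaw -4.4 grip [ 0.4997 -0.1232  0.012 ] reach 0.515
cboard mid [ 0.5979 -0.2594  0.012 ] L 0.2111 yaw -2.0 grip [ 0.5479 -0.2577  0.012 ] reach 0.605
chisel mid [ 0.5201 -0.3938  0.009 ] L 0.2101 yaw 7.1 grip [ 0.4705 -0.4     0.009 ] reach 0.618
cboard home [array([120.,  62.]), array([201.,  66.]), array([291.,  69.])]
cboard 8mm high [array([119.,  57.]), array([200.,  60.]), array([291.,  64.])]
kboard home [array([144., 132.]), array([231., 138.]), array([328., 145.])]
kboard 8mm high [array([143., 126.]), array([231., 133.]), array([328., 140.])]
dboard home [array([ 65., 318.]), array([170., 316.]), array([285., 314.])]
dboard 8mm high [array([ 63., 313.]), array([169., 311.]), array([285., 308.])]
```

View pics/f.png

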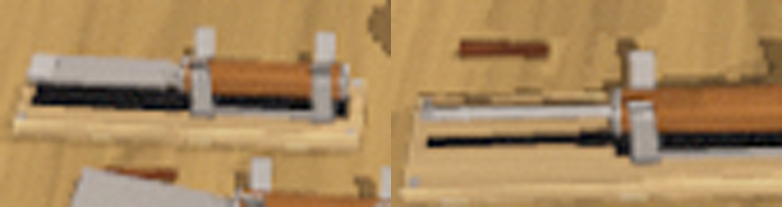

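The driver's shaft angle is ambiguous here, so one enlarged look at it.

Run:
```python
from h import *
a=np.load("pics/s7.npz")["im"][250:295,190:295]; b=np.load("pics/t7.npz")["im"][148:222,200:235]
a=cv2.resize(a,None,fx=5,fy=5,interpolation=cv2.INTER_NEAREST);b=cv2.resize(b,None,fx=7,fy=7,interpolation=cv2.INTER_NEAREST)
W=np.zeros((518,525+245,3),np.uint8);W[:225,:525]=a;W[:,525:]=b;cv2.imwrite("pics/g.png",W)
```

```text
(no output)
```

View pics/g.png

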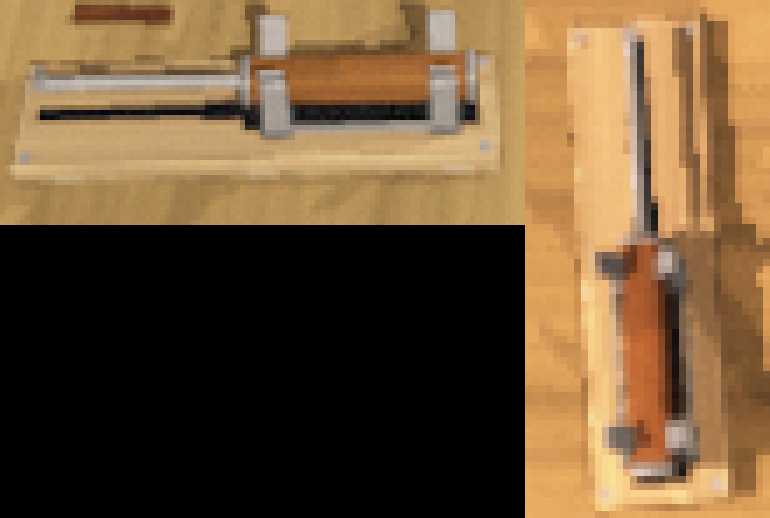

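The shaft runs parallel to the outline ((35,85) to (240,82)) at the home height; the blob at its tip is a board screw. Handing in.

```bash
python3 -c "
from bench import robot
print(robot.close_job())"
```

```text
the job is handed in; nothing more can be done
None
```

I pressed the chisel, then the screwdriver, then the filling knife into the clips of their own boards, blades pointing the outlines' way. I then opened the gripper, backed the arm clear and handed the job in at about 27 s of the 96 s.

- **Seating:** on each final press the tool stopped at its home height and the upward force rose to 8–10 N. The last side view put the tool ends within about 3 mm of their home positions.
- **Rest of the scene:** I never touched the bradawl or the turquoise chisel. The bradawl shows in the final pictures where it lay at the start.
- **Doubtful reading:** in one crop the screwdriver's shaft looked tilted. A closer view showed a board screw beside its tip and the shaft parallel to the outline at home height.

No check failed, though the job reports no verdict of its own.

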